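Reverse the table set from tray to caddy

TASK

Move the pepper grinder, salt shaker, cruet and tumbler from the wooden tray into the steel caddy, one upright in the middle of each compartment, in reverse order: the piece that starts nearest the tray's black knob goes to the compartment farthest from the caddy's black knob, and so on along the row. Set each one down gently, without knocking any over, and leave the coasters in the tray.

Things in the scene. Friction and masses are not known exactly. Their poses are not given: they have to be found in the camera images.
- grinder: blue ceramic pepper grinder with a pale wooden turning knob on top that bears a dark bar; 88 tall; the round body is 46 across between 14 and 68 above its underside (foot 50 across); about 280 g. Origin: centre of its underside, z up.
- shaker: stainless salt shaker, a plain cylinder 48 across up to 64 above its underside, then a domed top with holes; 76 tall; about 160 g. Origin: centre of its underside, z up.
- cruet: empty green glass cruet with a cork; round body 52 across up to 62 above its underside, then tapering to a neck about 26 across; 86 tall; about 200 g. Origin: centre of its underside, z up.
- tumbler: red plastic tumbler, empty and open at the top, 56 across at the rim, tapering to 52 at the foot, wall 3; 76 tall; about 80 g. Origin: centre of its underside, z up.
- coaster_grinder: yellow round coaster, 76 across and 5 thick, fixed in the tray; the grinder stands centred on it at the start, so it keeps marking where the grinder stood. Origin: centre of its underside, z up.
- coaster_shaker: white round coaster, 76 across and 5 thick, fixed in the tray; the shaker stands centred on it at the start, so it keeps marking where the shaker stood. Origin: centre of its underside, z up.
- coaster_cruet: terracotta (orange-brown) round coaster, 76 across and 5 thick, fixed in the tray; the cruet stands centred on it at the start, so it keeps marking where the cruet stood. Origin: centre of its underside, z up.
- coaster_tumbler: green round coaster, 76 across and 5 thick, fixed in the tray; the tumbler stands centred on it at the start, so it keeps marking where the tumbler stood. Origin: centre of its underside, z up.
- tray: long dark wooden tray, 100 by 348, rim 18 high, fixed. Origin: centre of its underside; y runs along the row towards the end with a black ball knob, z up. Knob to the robot's left, 28 across, ends 42 past the rim. Coasters lie on its 6 thick floor at y about +123, +41, -41, -123 (up to 4 off in x and y), in any order; the pieces' undersides are 11 above the tray's origin.
- caddy: long steel caddy, 86 by 332, fixed, roughly parallel to the tray, nearer to or farther from the robot than it. Origin: centre of its underside; y runs along the row towards the end with a black ball knob (robot's left), z up. Four compartments, 78 square inside, centred at x 0, y +123, +41, -41, -123; floor 4 thick, rims and dividers reach 16 above the origin.
Things that resemble listed ones, but are neither listed nor needed, are in the scene too. What is shaped like the tumbler but purple is not meant. Several things have the shape of the cruet; the one meant has the colours described above.

How it is judged:
At the end, for the whole second after the job is handed in: Each piece stands released, upright (within 0.12 rad) and at rest on the caddy floor, within 15 mm in x and y of the centre of its own compartment (and 4 mm in height), the order counted from the knob being the reverse of the starting order in the tray, as the coasters still show (((y of coaster_grinder in the frame of tray between 0.093 and 0.153 m and y of grinder in the frame of caddy between -0.138 and -0.108 m) or (y of coaster_grinder in the frame of tray between 0.011 and 0.071 m and y of grinder in the frame of caddy between -0.056 and -0.026 m) or (y of coaster_grinder in the frame of tray between -0.071 and -0.011 m and y of grinder in the frame of caddy between 0.026 and 0.056 m) or (y of coaster_grinder in the frame of tray between -0.153 and -0.093 m and y of grinder in the frame of caddy between 0.108 and 0.138 m)) and x of grinder in the frame of caddy between -0.015 and 0.015 m and z of grinder in the frame of caddy between 0 and 0.008 m and angle between each of grinder, shaker, cruet, tumbler's own z axis and vertical below 0.12 rad and linear speed of each of grinder, shaker, cruet, tumbler below 0.02 m/s and angular speed of each of grinder, shaker, cruet, tumbler below 0.2 rad/s and ((y of coaster_shaker in the frame of tray between 0.093 and 0.153 m and y of shaker in the frame of caddy between -0.138 and -0.108 m) or (y of coaster_shaker in the frame of tray between 0.011 and 0.071 m and y of shaker in the frame of caddy between -0.056 and -0.026 m) or (y of coaster_shaker in the frame of tray between -0.071 and -0.011 m and y of shaker in the frame of caddy between 0.026 and 0.056 m) or (y of coaster_shaker in the frame of tray between -0.153 and -0.093 m and y of shaker in the frame of caddy between 0.108 and 0.138 m)) and x of shaker in the frame of caddy between -0.015 and 0.015 m and z of shaker in the frame of caddy between 0 and 0.008 m and ((y of coaster_cruet in the frame of tray between 0.093 and 0.153 m and y of cruet in the frame of caddy between -0.138 and -0.108 m) or (y of coaster_cruet in the frame of tray between 0.011 and 0.071 m and y of cruet in the frame of caddy between -0.056 and -0.026 m) or (y of coaster_cruet in the frame of tray between -0.071 and -0.011 m and y of cruet in the frame of caddy between 0.026 and 0.056 m) or (y of coaster_cruet in the frame of tray between -0.153 and -0.093 m and y of cruet in the frame of caddy between 0.108 and 0.138 m)) and x of cruet in the frame of caddy between -0.015 and 0.015 m and z of cruet in the frame of caddy between 0 and 0.008 m and ((y of coaster_tumbler in the frame of tray between 0.093 and 0.153 m and y of tumbler in the frame of caddy between -0.138 and -0.108 m) or (y of coaster_tumbler in the frame of tray between 0.011 and 0.071 m and y of tumbler in the frame of caddy between -0.056 and -0.026 m) or (y of coaster_tumbler in the frame of tray between -0.071 and -0.011 m and y of tumbler in the frame of caddy between 0.026 and 0.056 m) or (y of coaster_tumbler in the frame of tray between -0.153 and -0.093 m and y of tumbler in the frame of caddy between 0.108 and 0.138 m)) and x of tumbler in the frame of caddy between -0.015 and 0.015 m and z of tumbler in the frame of caddy between 0 and 0.008 m); the robot touches nothing.
It fails at once if one of the four table pieces is tipped far over (angle between any of grinder, shaker, cruet, tumbler's own z axis and vertical above 0.7 rad).
It fails at once if a piece is dropped into the caddy or put in hard: faster than 0.6 m/s within the last 26 mm above its floor (a free fall of some 20 mm) ((x of grinder in the frame of caddy between -0.05 and 0.05 m and z of grinder in the frame of caddy below 0.03 m and linear speed of grinder above 0.6 m/s) or (x of shaker in the frame of caddy between -0.05 and 0.05 m and z of shaker in the frame of caddy below 0.03 m and linear speed of shaker above 0.6 m/s) or (x of cruet in the frame of caddy between -0.05 and 0.05 m and z of cruet in the frame of caddy below 0.03 m and linear speed of cruet above 0.6 m/s) or (x of tumbler in the frame of caddy between -0.05 and 0.05 m and z of tumbler in the frame of caddy below 0.03 m and linear speed of tumbler above 0.6 m/s)).
It also fails if it takes over 106 s, if anything falls off the work surface, if the arm or the gripper's body presses on something with over 40 N, if the wrist force passes 120 N, or if a joint passes its speed limit or range.

ROBOT

A 7-joint arm with a two-finger parallel gripper is mounted at the origin on the work surface. World frame = base frame: x ahead of the robot, y to its left, z up, the work surface at z = 0. Lengths are in m, angles in rad, forces in N, time in s.
With the tool pointing down it reaches from about 0.425 to 0.925 m from the base axis. Payload 6.8 kg.
Tool frame: the origin (TCP) lies on the centre line of the jaws, within the pads' length; the fingertips stand bot.finger_overhang ahead of it and the grasp point (between the pads) lies 3 mm ahead of it (bot.finger_overhang is the distance from the TCP to the fingertips, in m); z points along the fingers, y is the direction in which the jaws open and shut (so a half turn about z gives the same grasp; the last joint's range is limited). The gripper opens to 85 mm and grips with 20 to 120 N. Pads are 22 mm wide; open, the fingers measure 114 mm over their backs; the gripper's body (76 mm by 85 mm) begins 54 mm behind the grasp point. The pads swing forward as they close: fully open they stand 13 mm farther back than shut.
Start: joints at [-1.389, 0.477, 0.022, 1.555, -0.011, 1.109, -0.083], TCP at [0.193, 0.647, 0.253] pointing down, gripper open.
Joint ranges: [-2.96, 2.96], [-0.34, 2.1], [-1.41, 1.46], [0.24, 2.44], [-1.37, 4.51], [0.17, 1.92], [-2.96, 2.96]. Speed limits (rad/s): [2.39, 2.39, 3.14, 3.14, 3.14, 3.14, 3.14].

INTERFACE

Orientations are given as a unit quaternion [w, x, y, z].
In Python, from station import bot gives the robot as it stands.
- The arm moves only by the tool drive_tool, never from a script. Its argument "increments" is text: rows parted by semicolons, each of 4 numbers parted by spaces: the shift along the world's x, y, z in m, then the turn about the world's z in rad. In form: tx ty tz spin; .... A call has 1 to 12 rows; each row shifts and turns the commanded pose from where the row before left it; what a row does not reach is not made up. A row lasts 1/12 s, in which the tool goes at most 41.7 mm and 7.16 degrees, less where a joint would pass 70% of its speed; a pose out of reach is approached as far as the arm can. A call is refused whole if a number of a shift passes 0.0417 or a number of a turn 0.125, either way. A call with a gripper value outside its range is refused whole. "grip" is the opening, from 0 (shut) to 1 (fully open), set as the call begins (left out, the last holds). The fingers move at their own pace and stop on an object; "squeeze" is the grip in N (left out, the last holds). Time passes only in rows, so rows that do not move let the fingers close. It gives the time, the measured TCP pose, the force and the opening at its end, in the units of the state.
- bot.get_obs(): the state, without advancing time (a new reading comes with each control period).
- bot.read_camera(name): name is "side" or "top" or "wrist"; returns the picture (420x560x3 uint8, red, green, blue); there is no depth.
- bot.calibration(name): a dict with "fx", "fy", "cx", "cy" (pixels), "camera_from_world" (4x4, takes a point from world to camera coordinates). Camera axes: x right, y down, z forward; pixel columns grow to the right and rows downward; lengths in m; the calibration is good to about 2 mm. A picture is of the moment at which its call begins: read the wrist's pose just before it. calibration takes no time and is no camera call; for the wrist camera it gives the pose at the moment of the call.
- bot.hand_in(): hands the job in, once; it reports no verdict.
The state is a dict: "t": time; "q": joint angles; "joint_vel": joint speeds; "joint_torque": joint torques, N m; "eef_pos": TCP position; "tool_rot": TCP orientation; "contact_force": force on the tool from outside, world axes, zero at the start; "torque": the same for the moment, N m; "gripper_width": opening from 0.0 (shut) to 1.0 (fully open).
Only numpy, scipy, OpenCV 4.12 (cv2) and the standard library are available. Lean on these libraries where they do the work, as an engineer would, in place of code of your own. Each camera call takes 0.05 s, during which the arm holds its last target.

## Working session

There is one attempt and no reset: what is moved stays moved. The work goes in short steps, Python scripts to look and compute and a tool call to move; the robot and the scene stay as the last step left them, time stands still between calls to the robot, and variables do not carry over. Pictures are saved under pics/ and viewed, and the job is handed in when it is done.

Besides the shell and the picture viewer there is one more tool, called after ">>>" as name(argument=value, ...) on one line, values as JSON. drive_tool: Moves the arm, as the interface text tells. Its arguments: {"type":"object","properties":{"increments":{"type":"string"},"grip":{"type":"number"},"squeeze":{"type":"number"}},"required":["increments"]}

```bash
ls; mkdir -p pics; python3 - <<'E'
from station import bot
import cv2,numpy as np
o=bot.get_obs();print({k:np.round(v,3) for k,v in o.items()}, bot.finger_overhang)
for n in("side","top","wrist"):
    c=bot.calibration(n);print(n,c)
    cv2.imwrite(f"pics/{n}0.png",bot.read_camera(n)[:,:,::-1])
E
```

```text
pics
{'t': np.float64(0.0), 'q': array([-1.389,  0.478,  0.022,  1.556, -0.012,  1.109, -0.083]), 'joint_vel': array([ 0.002, -0.   ,  0.001, -0.   , -0.001, -0.001, -0.   ]), 'joint_torque': array([-0.0000e+00, -5.9647e+01,  1.6080e+00, -2.8119e+01,  1.3000e-02,
        1.0000e-02, -0.0000e+00]), 'eef_pos': array([0.193, 0.646, 0.252]), 'tool_rot': array([-0.   ,  0.144,  0.99 , -0.001]), 'contact_force': array([-0.263, -0.231, -0.344]), 'torque': array([ 0.008,  0.005, -0.015]), 'gripper_width': np.float64(1.001)} 0.022
side {'fx': 411.22525375565084, 'fy': 411.22525375565084, 'cx': 277.4030222154582, 'cy': 211.91580490458426, 'camera_from_world': array([[-0.99927142, -0.03562708, -0.01368755,  0.59742629],
       [-0.0174947 ,  0.7463174 , -0.66536025,  0.06964614],
       [ 0.0339201 , -0.66463602, -0.74639693,  0.75285316],
       [ 0.        ,  0.        ,  0.        ,  1.        ]])}
top {'fx': 426.10439305192006, 'fy': 426.10439305192006, 'cx': 280.06685656101183, 'cy': 208.71923334800007, 'camera_from_world': array([[ 0.01408686, -0.99915483,  0.03861581, -0.07652146],
       [-0.99571552, -0.01754724, -0.09078935,  0.62759982],
       [ 0.09139022, -0.03717143, -0.99512115,  0.74403506],
       [ 0.        ,  0.        ,  0.        ,  1.        ]])}
wrist {'fx': 308.93118522608125, 'fy': 308.93118522608125, 'cx': 283.0458495920515, 'cy': 207.79975380959337, 'camera_from_world': array([[ 0.2839673 ,  0.95883301, -0.00135034, -0.67447103],
       [ 0.91716882, -0.27121688,  0.29196361, -0.03780842],
       [ 0.27957812, -0.08414661, -0.95642847,  0.3795876 ],
       [ 0.        ,  0.        ,  0.        ,  1.        ]])}
```

View pics/top0.png

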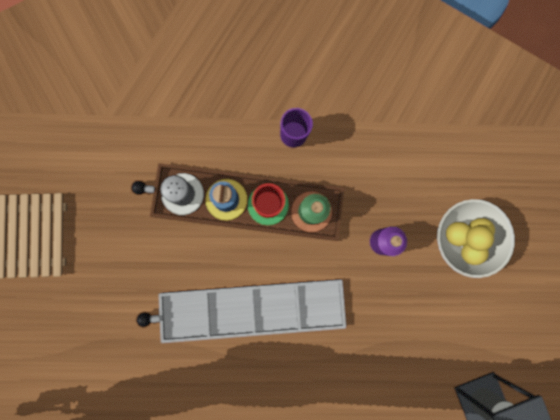

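View pics/side0.png

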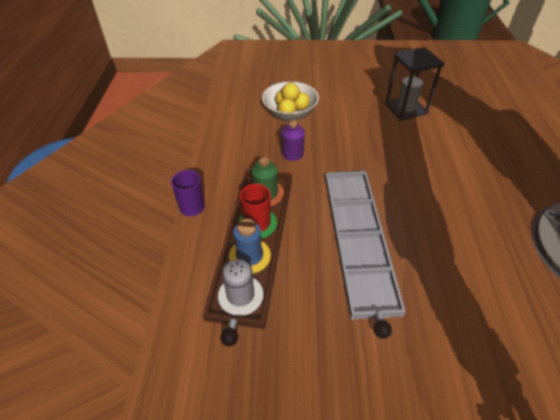

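View pics/wrist0.png

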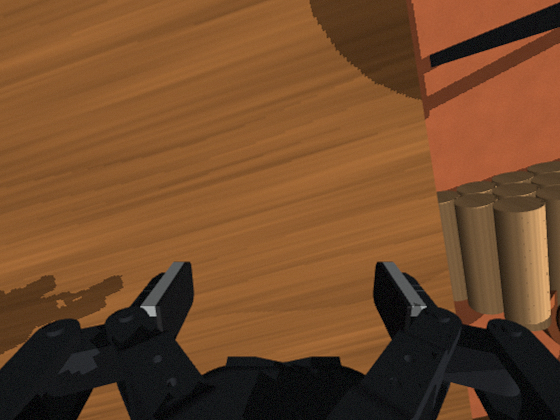

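Top view: the tray row runs from its knob at (138,187): shaker (175,190), grinder (223,197), tumbler (268,200), cruet (313,207). The caddy knob is at (144,319). There are two lookalikes: a purple tumbler at (295,127) and a purple cruet at (390,241). The ones meant are the red tumbler and the green cruet, both standing in the tray. Next I'll measure and enlarge.

```bash
cat > h.py <<'E'
from station import bot
import cv2,numpy as np
def ray(n,uv,z,c=None):
    c=c or bot.calibration(n);T=c["camera_from_world"];R=T[:3,:3];p=-R.T@T[:3,3]
    d=R.T@np.array([(uv[0]-c["cx"])/c["fx"],(uv[1]-c["cy"])/c["fy"],1]);return p+d*(z-p[2])/d[2]
def proj(n,X,c=None):
    c=c or bot.calibration(n);T=c["camera_from_world"];P=T[:3,:3]@np.asarray(X)+T[:3,3]
    return np.array([c["cx"]+c["fx"]*P[0]/P[2],c["cy"]+c["fy"]*P[1]/P[2]])
E
python3 - <<'E'
from h import *
im=cv2.imread("pics/top0.png")
a=cv2.resize(im[150:250,130:430],None,fx=2.6,fy=2.6,interpolation=cv2.INTER_CUBIC)
b=cv2.resize(im[270:350,130:430],None,fx=2.6,fy=2.6,interpolation=cv2.INTER_CUBIC)
cv2.imwrite("pics/crop1.png",np.vstack([a,b]))
hsv=cv2.cvtColor(im,cv2.COLOR_BGR2HSV)
# caddy: low saturation
m=((hsv[...,1]<60)&(hsv[...,2]>60)).astype(np.uint8);m[:270]=0;m[350:]=0;m[:,:157]=0;m[:,355:]=0
m=cv2.morphologyEx(m,cv2.MORPH_CLOSE,np.ones((5,5)))
cs=max(cv2.findContours(m,0,2)[0],key=cv2.contourArea)
pts=np.array([ray("top",p[0],0.016)[:2] for p in cs],np.float32)
r=cv2.minAreaRect(pts);print("caddy",r);print(cv2.boxPoints(cv2.minAreaRect(cs)))
# knobs
for x0,x1,y0,y1 in((125,158,178,200),(130,160,308,332)):
    k=(hsv[y0:y1,x0:x1,2]<50);v,u=np.nonzero(k);print("knob",u.mean()+x0,v.mean()+y0)
cols={"sh":((0,0,150),(180,50,255),(155,205)),"gr":((22,100,100),(35,255,255),(200,250)),"tu":((50,100,60),(75,255,255),(245,291)),"cr":((5,120,80),(16,255,255),(290,335))}
for n,(lo,hi,(a,b)) in cols.items():
    m=cv2.inRange(hsv,lo,hi);m[:,:a]=0;m[:,b:]=0;m[:165]=0;m[240:]=0
    c=max(cv2.findContours(m,0,2)[0],key=cv2.contourArea);h=cv2.convexHull(c)
    P=np.array([ray("top",p[0],0.011)[:2] for p in h],np.float32)
    print(n,cv2.boundingRect(h),cv2.minEnclosingCircle(P))
E
```

```text
caddy ((0.4447498619556427, -0.0181160569190979), (0.08891646564006805, 0.33861640095710754), 4.877745151519775)
[[154.8294  292.78232]
 [342.41174 278.35287]
 [346.27057 328.5176 ]
 [158.68823 342.94705]]
knob 138.87387387387386 187.2072072072072
knob 144.0909090909091 318.73553719008265
sh (162, 178, 38, 37) ((0.6536699533462524, 0.11747661978006363), 0.038999397307634354)
gr (205, 179, 42, 42) ((0.6462855339050293, 0.03377632051706314), 0.039351385086774826)
tu (248, 193, 41, 31) ((0.637976348400116, -0.04392575845122337), 0.03825957700610161)
cr (290, 191, 45, 49) ((0.6108899116516113, -0.12688542902469635), 0.054471973329782486)
```

View pics/crop1.png

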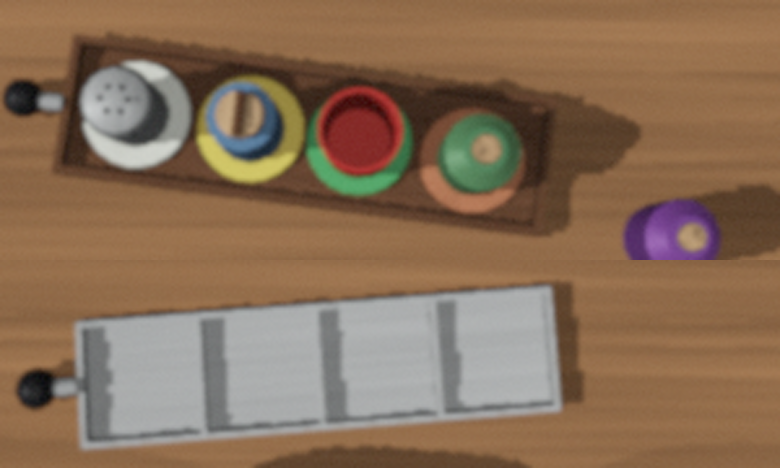

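```bash
python3 - <<'E'
from h import *
def box(C,z):
    P=np.array([ray("top",c,z)[:2] for c in C]);print(np.round(P,4),"ctr",P.mean(0).round(4))
    L=(P[0]+P[3])/2;R=(P[1]+P[2])/2;d=L-R;print("len",np.linalg.norm(d),"wid",np.linalg.norm(P[0]-P[3]),"yaw of y-axis vs world y",np.arctan2(-d[0],d[1]));return P.mean(0),d/np.linalg.norm(d)
t,td=box([(158.8,164.6),(342.3,190.4),(336.5,240.4),(151.2,216.2)],.018)
c,cd=box([(158.8,293.8),(342.7,279.6),(346.2,327.7),(161.5,342.3)],.016)
for y in(.123,.041,-.041,-.123):print(y,"tray",(t+td*y).round(4),"caddy",(c+cd*y).round(4))
# side-view check: side corners of caddy outer (rim)
for uv in((324,172),(367,172),(401,312),(353,316)):print("side caddy",ray("side",uv,.016)[:2].round(4))
im=cv2.imread("pics/side0.png")
cv2.imwrite("pics/crop2.png",cv2.resize(im[140:340,200:410],None,fx=2.9,fy=2.9,interpolation=cv2.INTER_CUBIC))
E
```

```text
[[ 0.7075  0.1577]
 [ 0.6661 -0.1825]
 [ 0.5731 -0.1718]
 [ 0.612   0.1676]] ctr [ 0.6397 -0.0073]
len 0.34216716605024233 wid 0.09598827633018396 yaw of y-axis vs world y -0.11760966887312431
[[ 0.4727  0.1488]
 [ 0.5016 -0.1838]
 [ 0.4154 -0.1902]
 [ 0.3876  0.1407]] ctr [ 0.4443 -0.0211]
len 0.3329441565575764 wid 0.08543044686790237 yaw of y-axis vs world y 0.08532411564258124
0.123 tray [0.6541 0.1149] caddy [0.4338 0.1014]
0.041 tray [0.6445 0.0334] caddy [0.4408 0.0197]
-0.041 tray [ 0.6349 -0.048 ] caddy [ 0.4478 -0.062 ]
-0.123 tray [ 0.6253 -0.1294] caddy [ 0.4548 -0.1437]
side caddy [ 0.5045 -0.1815]
side caddy [ 0.413  -0.1834]
side caddy [0.3946 0.1448]
side caddy [0.4717 0.154 ]
```

View pics/crop2.png

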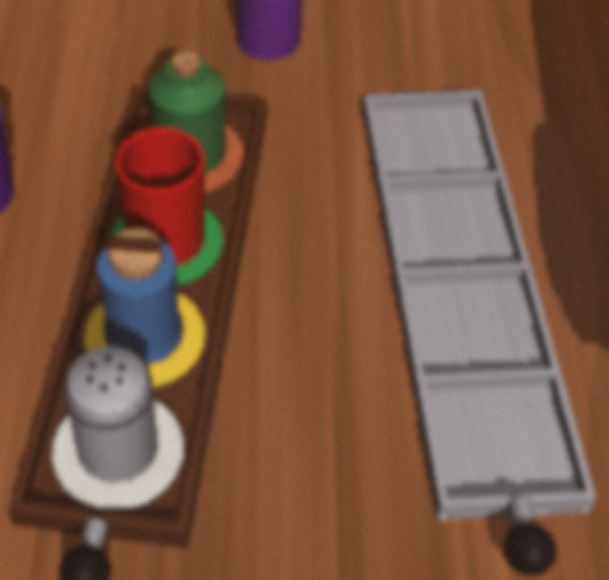

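>>> drive_tool(increments="0.0135 -0.0155 0 -0.05;0.027 -0.031 0 -0.1;0.027 -0.031 0 -0.1;0.027 -0.031 0 -0.1;0.027 -0.031 0 -0.1;0.027 -0.031 0 -0.1;0.027 -0.031 0 -0.1;0.027 -0.031 0 -0.1;0.027 -0.031 0 -0.1;0.027 -0.031 0 -0.1;0.027 -0.031 0 -0.1;0.027 -0.031 0 -0.1", grip=1, squeeze=35)

```text
t: 1.15
eef_pos: [0.5042, 0.2886, 0.2534]
tool_rot: [-0.0, 0.661, 0.75, 0.0]
contact_force: [0.6, 0.5, 0.6]
gripper_width: 1.003
```

>>> drive_tool(increments="0.027 -0.031 0 -0.08;0.027 -0.031 0 -0.06;0.027 -0.031 0 -0.05;0.027 -0.031 0 -0.04;0.02 -0.025 0 0;0.01 -0.012 0 0;0 0 0 0;0 0 0 0;0 0 0 0")

```text
t: 1.9
eef_pos: [0.6407, 0.1307, 0.2528]
tool_rot: [-0.001, 0.741, 0.672, -0.0]
contact_force: [-0.2, 0.4, 0.4]
gripper_width: 0.997
```

```bash
cat > w.py <<'E'
from h import *
import sys
c=bot.calibration("wrist");im=bot.read_camera("wrist")[:,:,::-1];o=bot.get_obs()
R=__import__("scipy.spatial.transform",fromlist=["Rotation"]).Rotation.from_quat(np.roll(o["tool_rot"],-1)).as_matrix()
print("t",o["t"],"tcp",o["eef_pos"].round(4),"jaw",R[:,1].round(3),"z",R[:,2].round(3),"q",o["q"].round(2))
cv2.imwrite(f"pics/{sys.argv[1]}.png",im);np.save(f"pics/{sys.argv[1]}.npy",c,allow_pickle=True)
E
python3 w.py w1; python3 - <<'E'
from h import *
for uv in((311.5,211.5),(268.5,204.6)):print(ray("top",uv,.011).round(4))
E
```

```text
t 1.95 tcp [0.6405 0.1312 0.253 ] jaw [ 0.995 -0.097 -0.001] z [-0.001  0.001 -1.   ] q [-0.64  0.48  0.49  1.63 -0.24  1.09 -0.18]
[ 0.6263 -0.126   0.011 ]
[ 0.6378 -0.0456  0.011 ]
```

View pics/w1.png

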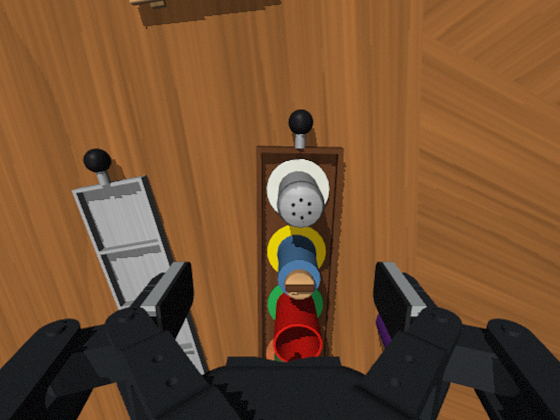

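The wrist view shows the tray row from its knob (301,122): white coaster (298,188) with the shaker, yellow (296,250), green (295,300). The jaws lie across the row. I'll fit the coasters and caddy here to cross-check the top view.

```bash
python3 - <<'E'
from h import *
c=np.load("pics/w1.npy",allow_pickle=True).item();im=cv2.imread("pics/w1.png");hsv=cv2.cvtColor(im,cv2.COLOR_BGR2HSV)
def fit(n,m,z=.011,full=False):
    k=max(cv2.findContours(m,0,2)[0],key=cv2.contourArea);P=np.array([ray("wrist",p[0],z,c)[:2] for p in cv2.convexHull(k)],np.float32)
    print(n,cv2.boundingRect(k),cv2.minEnclosingCircle(P))
m=cv2.inRange(hsv,(0,0,150),(180,60,255));m[:,:250]=0;m[:,345:]=0;m[:150]=0;m[230:]=0;fit("white",m)
m=cv2.inRange(hsv,(22,120,100),(35,255,255));m[:220]=0;fit("yellow",m)
m=cv2.inRange(hsv,(50,100,60),(75,255,255));fit("green",m)
for n,uv in(("caddy corner outer L",(74,190)),("caddy corner inner",(146,178))):print(n,ray("wrist",uv,.016,c).round(4))
for n,uv in(("tray L",(257,148)),("tray R",(343,148))):print(n,ray("wrist",uv,.018,c).round(4))
E
```

```text
white (267, 159, 62, 53) ((0.6551823616027832, 0.11698751896619797), 0.03778057172894478)
yellow (267, 225, 59, 47) ((0.6466009020805359, 0.035898517817258835), 0.038224779069423676)
green (268, 285, 15, 35) ((0.612750768661499, -0.036521170288324356), 0.026680056005716324)
caddy corner outer L [0.3904 0.1428 0.016 ]
caddy corner inner [0.479  0.1489 0.016 ]
tray L [0.6133 0.1711 0.018 ]
tray R [0.7105 0.1618 0.018 ]
```

>>> drive_tool(increments="0.0135 -0.014 -0.015 0;0 0 -0.03 0;0 0 -0.03 0;0 0 -0.03 0;0 0 -0.03 0;0 0 -0.025 0;0 0 -0.015 0;0 0 -0.01 0;0 0 -0.01 0;0 0 0 0;0 0 0 0")

```text
t: 2.87
eef_pos: [0.6553, 0.1156, 0.059]
tool_rot: [0.0, 0.741, 0.671, 0.0]
contact_force: [0.2, -0.4, 0.3]
gripper_width: 0.998
```

```bash
python3 w.py w2
```

```text
t 2.9167 tcp [0.6557 0.1156 0.0595] jaw [ 0.995 -0.099  0.002] z [ 0.002  0.    -1.   ] q [-0.54  0.71  0.39  1.73 -0.37  0.77 -0.07]
```

View pics/w2.png

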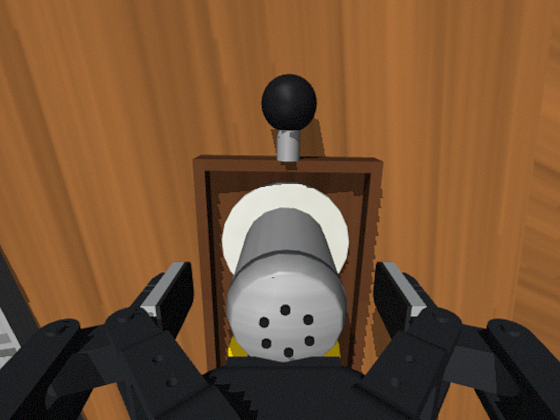

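The shaker at (287,300) sits centred between the pads. Closing on it.

>>> drive_tool(increments="0 0 0 0;0 0 0 0;0 0 0 0;0 0 0 0;0 0 0 0;0 0 0 0;0 0 0 0;0 0 0 0;0 0 0 0", grip=0.2)

```text
t: 3.67
eef_pos: [0.6556, 0.1155, 0.0593]
tool_rot: [0.0, 0.741, 0.671, 0.001]
contact_force: [-0.3, -0.9, 6.9]
gripper_width: 0.552
```

>>> drive_tool(increments="0 0 0.01 0;0 0 0.02 0;0 0 0.03 0;0 0 0.03 0;0 0 0.02 0;0 0 0.01 0;0 0 0 0")

```text
t: 4.25
eef_pos: [0.656, 0.1155, 0.1809]
tool_rot: [0.001, 0.741, 0.671, 0.002]
contact_force: [0.7, 0.4, -1.7]
gripper_width: 0.552
```

```bash
python3 w.py w3
```

```text
t 4.3 tcp [0.655  0.1155 0.1788] jaw [ 0.995 -0.099  0.001] z [ 0.001  0.001 -1.   ] q [-0.59  0.57  0.46  1.67 -0.29  0.97 -0.12]
```

View pics/w3.png

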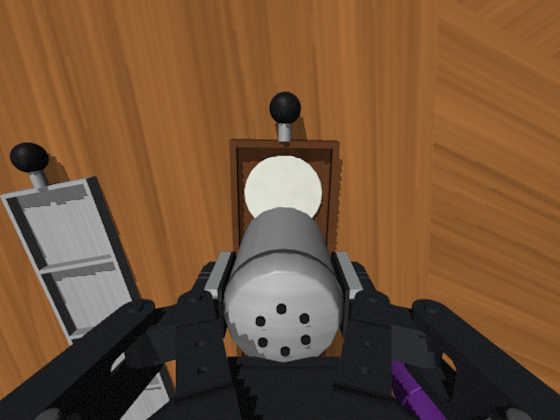

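>>> drive_tool(increments="-0.0095 -0.0125 0 0;-0.02 -0.026 0 0;-0.02 -0.026 0 0;-0.02 -0.026 0 0;-0.02 -0.026 0 0;-0.02 -0.026 0 0;-0.02 -0.026 0 0;-0.02 -0.026 0 0;-0.02 -0.026 0 0;-0.02 -0.026 0 0;-0.009 -0.012 0 0;0 0 0 0")

```text
t: 5.3
eef_pos: [0.4521, -0.1461, 0.1767]
tool_rot: [-0.001, 0.743, 0.669, -0.002]
contact_force: [-0.1, -0.5, -0.8]
gripper_width: 0.551
```

>>> drive_tool(increments="0 0 0 0;0 0 0 0")

```text
t: 5.47
eef_pos: [0.4564, -0.1421, 0.1775]
tool_rot: [-0.001, 0.741, 0.672, -0.0]
contact_force: [0.7, 0.4, -1.2]
gripper_width: 0.551
```

```bash
python3 w.py w4
```

```text
t 5.5167 tcp [ 0.4568 -0.1419  0.1776] jaw [ 0.995 -0.097 -0.001] z [-0.001  0.    -1.   ] q [-0.3   0.28  0.56  2.12 -0.2   0.8   0.28]
```

View pics/w4.png

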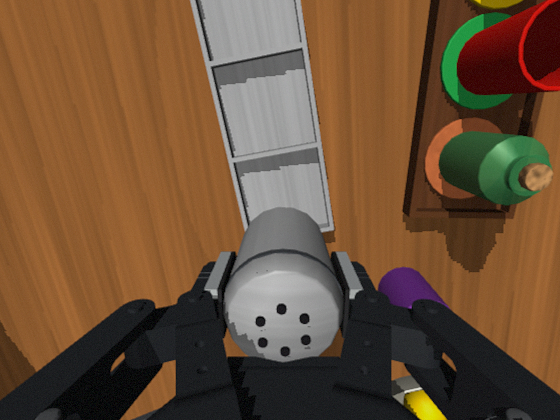

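The shaker hangs over the far compartment, with the caddy's end corner at (332,230) and its dividers at (212,67)-(304,48) and (233,160)-(318,146). Casting these to confirm the centre.

```bash
python3 - <<'E'
from h import *
c=np.load("pics/w4.npy",allow_pickle=True).item()
for n,uv in(("end corner",(332,230)),("div1 R",(304,48)),("div1 L",(212,67)),("div2 R",(318,147)),("div2 L",(232,160))):print(n,ray("wrist",uv,.016,c).round(4))
im=cv2.imread("pics/w4.png");hsv=cv2.cvtColor(im,cv2.COLOR_BGR2HSV)
m=cv2.inRange(hsv,(5,120,130),(14,255,255));m[:100]=0;m[220:]=0;m[:,:415]=0;m[:,512:]=0
m=cv2.morphologyEx(m,cv2.MORPH_OPEN,np.ones((3,3)))
k=max(cv2.findContours(m,0,2)[0],key=cv2.contourArea);P=np.array([ray("wrist",p[0],.011,c)[:2] for p in cv2.convexHull(k)],np.float32)
print(cv2.boundingRect(k),cv2.minEnclosingCircle(P))
E
```

```text
end corner [ 0.4992 -0.1802  0.016 ]
div1 R [ 0.4843 -0.0175  0.016 ]
div1 L [ 0.4064 -0.0245  0.016 ]
div2 R [ 0.4907 -0.0991  0.016 ]
div2 L [ 0.4119 -0.1033  0.016 ]
(425, 119, 38, 75) ((0.6122674345970154, -0.12072912603616714), 0.03442499414086342)
```

>>> drive_tool(increments="-0.0005 -0.001 -0.02 0;0 0 -0.03 0;0 0 -0.03 0;0 0 -0.02 0;0 0 -0.01 0;0 0 -0.006 0;0 0 -0.003 0;0 0 -0.003 0;0 0 0 0;0 0 0 0")

```text
t: 6.35
eef_pos: [0.4566, -0.1442, 0.0571]
tool_rot: [0.001, 0.741, 0.671, 0.001]
contact_force: [-0.1, -0.2, -1.3]
gripper_width: 0.552
```

>>> drive_tool(increments="0 0.001 -0.002 0;0 0 -0.002 0;0 0 -0.001 0;0 0 0 0")

```text
t: 6.68
eef_pos: [0.4563, -0.143, 0.0521]
tool_rot: [-0.0, 0.741, 0.671, 0.001]
contact_force: [-3.3, 1.6, 10.3]
gripper_width: 0.549
```

>>> drive_tool(increments="0 0 0 0;0 0 0 0;0 0 0 0;0 0 0 0;0 0 0 0;0 0 0 0;0 0 0.01 0;0 0 0.03 0;0 0 0.04 0;0 0 0.04 0;0 0 0 0;0 0 0 0", grip=1)

```text
t: 7.68
eef_pos: [0.4574, -0.1434, 0.174]
tool_rot: [0.002, 0.741, 0.671, 0.002]
contact_force: [-0.3, 0.2, -0.4]
gripper_width: 0.999
```

```bash
python3 w.py w5; python3 -c "
from h import *
cv2.imwrite('pics/top5.png',bot.read_camera('top')[:,:,::-1])"
```

```text
t 7.7333 tcp [ 0.4562 -0.1429  0.1723] jaw [ 0.995 -0.099  0.002] z [ 0.002  0.001 -1.   ] q [-0.31  0.29  0.57  2.12 -0.22  0.78  0.3 ]
```

View pics/w5.png

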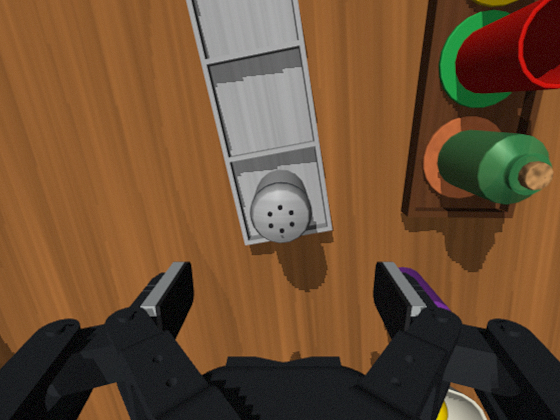

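The shaker at (280,207) stands upright in the middle of the end compartment. Next, the grinder.

>>> drive_tool(increments="0.012 0.011 0 0;0.024 0.022 0 0;0.024 0.022 0 0;0.024 0.023 0 0;0.024 0.023 0 0;0.024 0.023 0 0;0.024 0.022 0 0;0.022 0.02 0 0;0.012 0.012 0 0;0 0 0 0;0 0 0 0;0 0 0 0")

```text
t: 8.78
eef_pos: [0.6448, 0.0342, 0.1698]
tool_rot: [-0.001, 0.742, 0.671, -0.001]
contact_force: [-0.1, -0.1, 0.3]
gripper_width: 1.003
```

```bash
python3 w.py w6
```

```text
t 8.8333 tcp [0.6447 0.0336 0.1703] jaw [ 0.995 -0.101 -0.002] z [-0.002 -0.001 -1.   ] q [-0.5   0.56  0.49  1.73 -0.31  0.94  0.02]
```

View pics/w6.png

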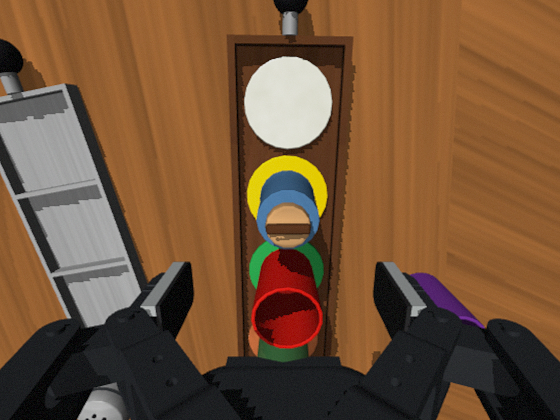

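>>> drive_tool(increments="0.0015 0.001 -0.02 0;0 0 -0.03 0;0 0 -0.025 0;0 0 -0.018 0;0 0 -0.01 0;0 0 -0.008 0;0 0 0 0;0 0 0 0")

```text
t: 9.5
eef_pos: [0.6477, 0.0354, 0.0609]
tool_rot: [0.0, 0.741, 0.671, 0.0]
contact_force: [0.2, 0.8, -0.3]
gripper_width: 0.999
```

>>> drive_tool(increments="0 0 0 0;0 0 0 0;0 0 0 0;0 0 0 0;0 0 0 0;0 0 0 0;0 0 0 0;0 0 0 0;0 0 0 0", grip=0.2)

```text
t: 10.25
eef_pos: [0.648, 0.0359, 0.0613]
tool_rot: [0.0, 0.741, 0.671, 0.001]
contact_force: [-0.8, 0.1, 6.7]
gripper_width: 0.522
```

>>> drive_tool(increments="0 0 0.01 0;0 0 0.02 0;0 0 0.03 0;0 0 0.03 0;0 0 0.02 0;0 0 0.01 0;0 0 0 0;0 0 0 0")

```text
t: 10.92
eef_pos: [0.6467, 0.0361, 0.1796]
tool_rot: [-0.0, 0.741, 0.671, -0.0]
contact_force: [-0.1, 0.6, -3.1]
gripper_width: 0.52
```

```bash
python3 w.py w7
```

```text
t 10.9667 tcp [0.6462 0.0361 0.1787] jaw [ 0.995 -0.099 -0.003] z [-0.003 -0.    -1.   ] q [-0.5   0.55  0.5   1.72 -0.31  0.96  0.01]
```

View pics/w7.png

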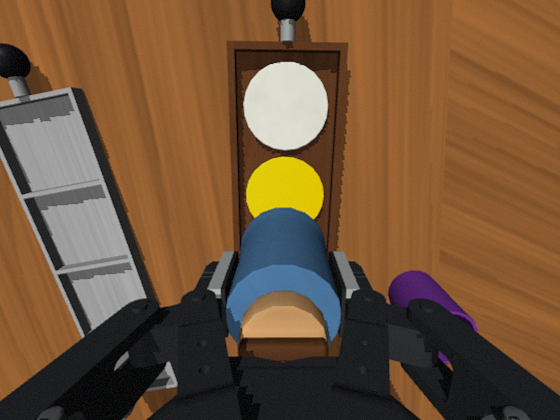

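The grinder is held upright (285,300), with its yellow coaster (284,192) left in the tray. Carrying it to the third compartment from the knob.

>>> drive_tool(increments="-0.01 -0.005 0 0;-0.025 -0.012 0 0;-0.03 -0.015 0 0;-0.03 -0.015 0 0;-0.03 -0.015 0 0;-0.03 -0.015 0 0;-0.026 -0.012 0 0;-0.012 -0.005 0 0;-0.004 -0.002 0 0;0 0 0 0;0 0 0 0;0 0 0 0")

```text
t: 11.97
eef_pos: [0.452, -0.0594, 0.1803]
tool_rot: [0.001, 0.741, 0.672, 0.0]
contact_force: [0.3, 0.0, -3.3]
gripper_width: 0.521
```

```bash
python3 w.py w8
```

```text
t 12.0167 tcp [ 0.4518 -0.0594  0.1803] jaw [ 0.995 -0.097  0.001] z [ 0.001 -0.001 -1.   ] q [-0.5   0.23  0.57  2.16 -0.18  0.79  0.09]
```

View pics/w8.png

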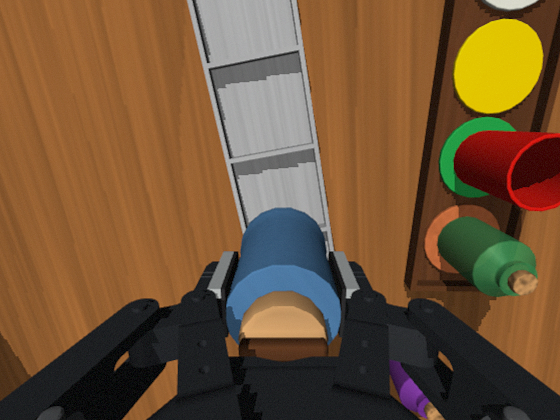

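The grinder is over the third compartment, aligned with the caddy (dividers at (212,68)-(300,48) and (230,160)-(317,148)). Lowering it.

>>> drive_tool(increments="-0.002 -0.001 -0.02 0;0 0 -0.03 0;0 0 -0.03 0;0 0 -0.02 0;0 0 -0.01 0;0 0 -0.006 0;0 0 -0.003 0;0 0 -0.003 0;0 0 0 0;0 0 0 0")

```text
t: 12.85
eef_pos: [0.4491, -0.0611, 0.059]
tool_rot: [0.0, 0.741, 0.671, 0.001]
contact_force: [0.2, -0.4, -3.9]
gripper_width: 0.525
```

>>> drive_tool(increments="0 0 -0.002 0;0 0 -0.002 0;0 0 -0.001 0;0 0 0 0")

```text
t: 13.18
eef_pos: [0.4489, -0.061, 0.0542]
tool_rot: [-0.0, 0.741, 0.671, 0.001]
contact_force: [-2.3, 0.0, 10.4]
gripper_width: 0.525
```

>>> drive_tool(increments="0 0 0 0;0 0 0 0;0 0 0 0;0 0 0 0;0 0 0 0;0 0 0 0;0 0 0.01 0;0 0 0.03 0;0 0 0.04 0;0 0 0.04 0;0 0 0 0;0 0 0 0", grip=1)

```text
t: 14.18
eef_pos: [0.4499, -0.061, 0.1759]
tool_rot: [0.001, 0.741, 0.671, 0.003]
contact_force: [-0.4, 0.4, -1.2]
gripper_width: 1.0
```

```bash
python3 w.py w9
```

```text
t 14.2333 tcp [ 0.4487 -0.0609  0.1743] jaw [ 0.995 -0.099  0.002] z [ 0.002  0.001 -1.   ] q [-0.52  0.24  0.6   2.18 -0.19  0.77  0.11]
```

View pics/w9.png

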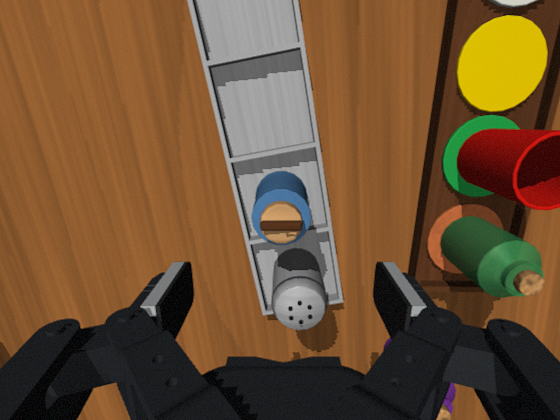

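The grinder at (282,210) stands upright in the third compartment and the shaker at (299,290) in the fourth. Next, the red tumbler.

>>> drive_tool(increments="0.012 0.001 0 0;0.025 0.002 0 0;0.03 0.0025 0 0;0.03 0.0025 0 0;0.03 0.0025 0 0;0.03 0.0025 0 0;0.02 0.0015 0 0;0.012 0.001 0 0;0 0 0 0;0 0 0 0;0 0 0 0")

```text
t: 15.15
eef_pos: [0.6357, -0.0461, 0.172]
tool_rot: [-0.001, 0.742, 0.671, -0.001]
contact_force: [-0.1, 0.1, 0.2]
gripper_width: 0.999
```

```bash
python3 w.py w10; python3 - <<'E'
from h import *
c=np.load("pics/w10.npy",allow_pickle=True).item();im=cv2.imread("pics/w10.png");hsv=cv2.cvtColor(im,cv2.COLOR_BGR2HSV)
m=cv2.inRange(hsv,(50,100,60),(75,255,255));m[:,:200]=0;m[:,380:]=0;m[260:]=0
k=max(cv2.findContours(m,0,2)[0],key=cv2.contourArea);P=np.array([ray("wrist",p[0],.011,c)[:2] for p in cv2.convexHull(k)],np.float32)
print(cv2.boundingRect(k),cv2.minEnclosingCircle(P))
E
```

```text
t 15.2 tcp [ 0.6358 -0.046   0.1724] jaw [ 0.995 -0.1   -0.002] z [-0.002 -0.    -1.   ] q [-0.41  0.55  0.53  1.75 -0.33  0.94  0.16]
(248, 152, 80, 54) ((0.638306736946106, -0.04200189933180809), 0.037713464349508286)
```

View pics/w10.png

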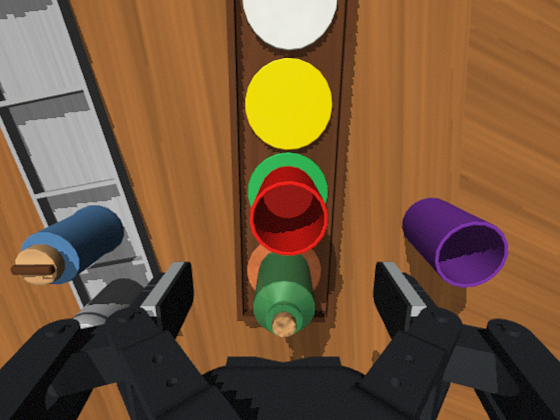

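```bash
python3 - <<'E'
from h import *
c=np.load("pics/w10.npy",allow_pickle=True).item()
print(ray("wrist",(472,252),.076,c),ray("wrist",(403,218),.0,c))
E
```

```text
[ 0.77547127 -0.08651983  0.076     ] [ 0.75079012 -0.08256966  0.        ]
```

The purple decoy tumbler (472,252) is 0.14 m away, so it is clear. The red tumbler at (289,215) is the one to take. Its wall is light, so I'll use a lower squeeze.

>>> drive_tool(increments="0.001 0.0025 -0.02 0;0 0 -0.03 0;0 0 -0.025 0;0 0 -0.018 0;0 0 -0.01 0;0 0 -0.009 0;0 0 0 0;0 0 0 0")

```text
t: 15.87
eef_pos: [0.6385, -0.0433, 0.0618]
tool_rot: [0.0, 0.741, 0.671, 0.0]
contact_force: [-0.9, -0.0, 0.4]
gripper_width: 0.998
```

>>> drive_tool(increments="0 0 0 0;0 0 0 0;0 0 0 0;0 0 0 0;0 0 0 0;0 0 0 0;0 0 0 0;0 0 0 0;0 0 0 0", grip=0.2, squeeze=25)

```text
t: 16.62
eef_pos: [0.6392, -0.0432, 0.0626]
tool_rot: [0.001, 0.741, 0.671, 0.001]
contact_force: [-1.2, -0.5, 6.4]
gripper_width: 0.65
```

>>> drive_tool(increments="0 0 0.01 0;0 0 0.02 0;0 0 0.03 0;0 0 0.03 0;0 0 0.02 0;0 0 0.01 0;0 0 0 0;0 0 0 0")

```text
t: 17.28
eef_pos: [0.638, -0.0429, 0.181]
tool_rot: [-0.0, 0.741, 0.671, 0.0]
contact_force: [-0.4, 0.1, -2.5]
gripper_width: 0.646
```

```bash
python3 w.py w11
```

```text
t 17.3333 tcp [ 0.6375 -0.0428  0.1801] jaw [ 0.995 -0.099 -0.002] z [-0.002  0.    -1.   ] q [-0.42  0.54  0.54  1.74 -0.33  0.95  0.16]
```

View pics/w11.png

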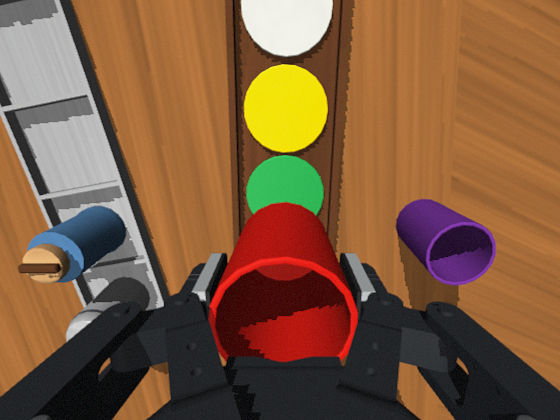

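The tumbler is held upright (285,310) and its green coaster (285,188) stays in the tray. Moving to the second compartment from the knob.

>>> drive_tool(increments="-0.01 0.003 0 0;-0.025 0.008 0 0;-0.03 0.01 0 0;-0.03 0.01 0 0;-0.03 0.01 0 0;-0.03 0.01 0 0;-0.025 0.008 0 0;-0.012 0.004 0 0;-0.005 0.001 0 0;0 0 0 0;0 0 0 0;0 0 0 0")

```text
t: 18.33
eef_pos: [0.4425, 0.0205, 0.1812]
tool_rot: [0.001, 0.741, 0.671, 0.0]
contact_force: [0.7, 0.3, -0.7]
gripper_width: 0.646
```

```bash
python3 w.py w12
```

```text
t 18.3833 tcp [0.4425 0.0205 0.1812] jaw [ 0.995 -0.1    0.001] z [ 0.001 -0.001 -1.   ] q [-0.71  0.21  0.59  2.19 -0.16  0.78 -0.11]
```

View pics/w12.png

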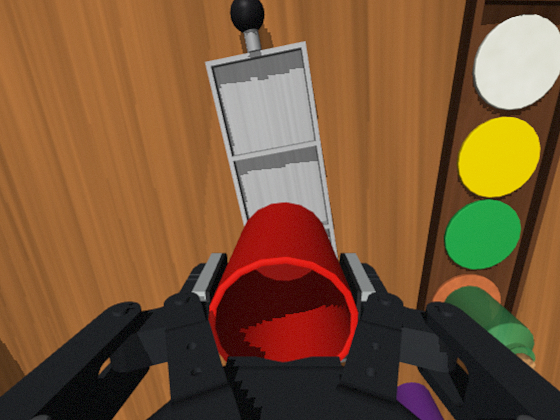

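>>> drive_tool(increments="0 0.001 -0.02 0;0 0 -0.03 0;0 0 -0.03 0;0 0 -0.02 0;0 0 -0.01 0;0 0 -0.006 0;0 0 -0.003 0;0 0 -0.003 0;0 0 0 0;0 0 0 0")

```text
t: 19.22
eef_pos: [0.4421, 0.022, 0.06]
tool_rot: [0.0, 0.741, 0.671, 0.001]
contact_force: [-0.6, 0.5, -0.9]
gripper_width: 0.645
```

>>> drive_tool(increments="0 0 -0.002 0;0 0 -0.002 0;0 0 -0.001 0;0 0 0 0")

```text
t: 19.55
eef_pos: [0.4424, 0.0221, 0.0552]
tool_rot: [0.0, 0.741, 0.671, 0.001]
contact_force: [-0.9, 0.6, 10.7]
gripper_width: 0.646
```

>>> drive_tool(increments="0 0 0 0;0 0 0 0;0 0 0 0;0 0 0 0;0 0 0 0;0 0 0 0;0 0 0.01 0;0 0 0.03 0;0 0 0.04 0;0 0 0.04 0;0 0 0 0;0 0 0 0", grip=1)

```text
t: 20.55
eef_pos: [0.4429, 0.0223, 0.1768]
tool_rot: [0.001, 0.741, 0.671, 0.003]
contact_force: [-0.5, -0.5, -0.6]
gripper_width: 1.001
```

```bash
python3 w.py w13
```

```text
t 20.6 tcp [0.4416 0.0222 0.1753] jaw [ 0.995 -0.099  0.002] z [ 0.002  0.002 -1.   ] q [-0.73  0.22  0.62  2.2  -0.19  0.77 -0.09]
```

View pics/w13.png

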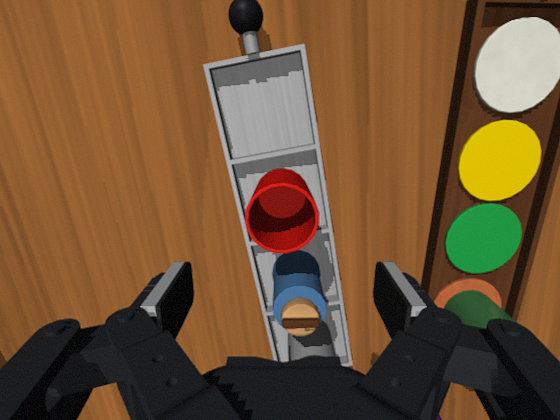

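The tumbler at (282,212) is upright and centred in the second compartment. Last, the green cruet.

>>> drive_tool(increments="0.011 -0.009 0 0;0.024 -0.019 0 0;0.025 -0.02 0 0;0.025 -0.02 0 0;0.025 -0.02 0 0;0.025 -0.02 0 0;0.025 -0.02 0 0;0.016 -0.014 0 0;0.0085 -0.007 0 0;0 0 0 0;0 0 0 0;0 0 0 0")

```text
t: 21.6
eef_pos: [0.6245, -0.1259, 0.1734]
tool_rot: [-0.001, 0.741, 0.672, -0.001]
contact_force: [0.2, -0.0, -0.2]
gripper_width: 0.997
```

```bash
python3 w.py w14; python3 - <<'E'
from h import *
c=np.load("pics/w14.npy",allow_pickle=True).item();im=cv2.imread("pics/w14.png");hsv=cv2.cvtColor(im,cv2.COLOR_BGR2HSV)
m=cv2.inRange(hsv,(5,120,130),(14,255,255));m[:,:235]=0;m[:,340:]=0;m[235:]=0;m[:140]=0
m=cv2.morphologyEx(m,cv2.MORPH_OPEN,np.ones((3,3)))
k=max(cv2.findContours(m,0,2)[0],key=cv2.contourArea);P=np.array([ray("wrist",p[0],.011,c)[:2] for p in cv2.convexHull(k)],np.float32)
print(cv2.boundingRect(k),cv2.minEnclosingCircle(P))
E
```

```text
t 21.65 tcp [ 0.6247 -0.1257  0.1737] jaw [ 0.995 -0.098 -0.002] z [-0.002  0.001 -1.   ] q [-0.31  0.56  0.58  1.75 -0.37  0.94  0.32]
(247, 154, 80, 57) ((0.6266472339630127, -0.12378822267055511), 0.037955302745103836)
```

View pics/w14.png

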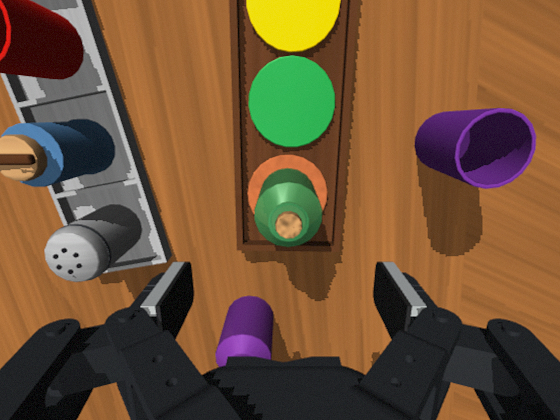

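The cruet at (288,210), green with a cork, stands on its terracotta coaster (287,185) and is the one meant. The purple one at (246,335) is the lookalike. Checking clearance to it.

```bash
python3 - <<'E'
from h import *
c=np.load("pics/w14.npy",allow_pickle=True).item();T=c["camera_from_world"]
print("cam",-T[:3,:3].T@T[:3,3], ray("wrist",(247,298),0,c), ray("wrist",(247,340),.062,c))
print(ray("top",(394,241),.086))
E
```

```text
cam [ 0.63059382 -0.05145473  0.29420519] [ 0.57227587 -0.23898933  0.        ] [ 0.57890863 -0.24261473  0.062     ]
[ 0.57219887 -0.25796401  0.086     ]
```

>>> drive_tool(increments="0.001 0.001 -0.02 0;0 0 -0.03 0;0 0 -0.025 0;0 0 -0.018 0;0 0 -0.01 0;0 0 -0.01 0;0 0 0 0;0 0 0 0")

```text
t: 22.32
eef_pos: [0.627, -0.1259, 0.0618]
tool_rot: [0.0, 0.741, 0.671, 0.0]
contact_force: [0.2, -0.3, -0.1]
gripper_width: 1.001
```

>>> drive_tool(increments="0 0 0 0;0 0 0 0;0 0 0 0;0 0 0 0;0 0 0 0;0 0 0 0;0 0 0 0;0 0 0 0;0 0 0 0", grip=0.2, squeeze=35)

```text
t: 23.07
eef_pos: [0.6277, -0.1263, 0.0625]
tool_rot: [0.001, 0.741, 0.671, 0.001]
contact_force: [0.3, 0.4, 6.2]
gripper_width: 0.592
```

>>> drive_tool(increments="0 0 0.01 0;0 0 0.02 0;0 0 0.03 0;0 0 0.03 0;0 0 0.02 0;0 0 0.01 0;0 0 0 0;0 0 0 0")

```text
t: 23.73
eef_pos: [0.6265, -0.1258, 0.1809]
tool_rot: [-0.0, 0.741, 0.671, -0.0]
contact_force: [-1.0, -0.6, -3.1]
gripper_width: 0.596
```

```bash
python3 w.py w15
```

```text
t 23.7833 tcp [ 0.626  -0.1256  0.18  ] jaw [ 0.995 -0.099 -0.002] z [-0.002  0.001 -1.   ] q [-0.32  0.55  0.59  1.74 -0.36  0.96  0.31]
```

View pics/w15.png

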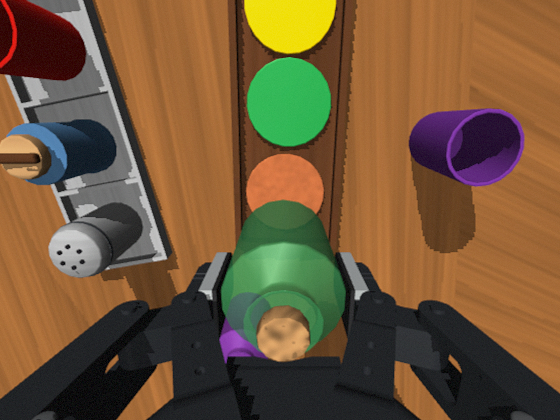

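The cruet is held upright (284,285) and its terracotta coaster (285,188) stays. Moving to the compartment nearest the knob.

>>> drive_tool(increments="-0.009 0.011 0 0;-0.02 0.024 0 0;-0.022 0.026 0 0;-0.022 0.026 0 0;-0.022 0.026 0 0;-0.022 0.026 0 0;-0.022 0.026 0 0;-0.022 0.026 0 0;-0.016 0.02 0 0;-0.009 0.011 0 0;-0.004 0.005 0 0;0 0 0 0")

```text
t: 24.78
eef_pos: [0.4354, 0.1017, 0.1803]
tool_rot: [-0.001, 0.74, 0.672, -0.001]
contact_force: [0.2, 0.3, -2.4]
gripper_width: 0.593
```

>>> drive_tool(increments="0 0 0 0;0 0 0 0")

```text
t: 24.95
eef_pos: [0.4375, 0.0997, 0.1811]
tool_rot: [0.0, 0.742, 0.671, -0.0]
contact_force: [0.7, -0.3, -2.2]
gripper_width: 0.595
```

```bash
python3 w.py w16
```

```text
t 25.0 tcp [0.4376 0.0997 0.1812] jaw [ 0.995 -0.101  0.   ] z [ 0.    -0.001 -1.   ] q [-0.9   0.22  0.62  2.18 -0.18  0.79 -0.27]
```

View pics/w16.png

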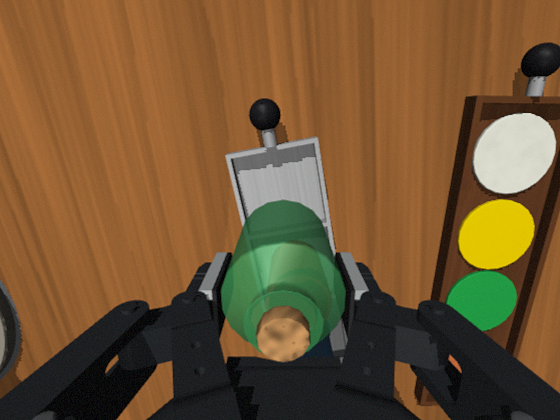

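```bash
python3 - <<'E'
from h import *
c=np.load("pics/w16.npy",allow_pickle=True).item()
a=ray("wrist",(228,156),.016,c);b=ray("wrist",(318,138),.016,c);print(a,b,(a+b)/2+.043*np.array([.085,-.996,0]))
E
```

```text
[0.38959331 0.14208027 0.016     ] [0.47306735 0.15007048 0.016     ] [0.43498533 0.10324737 0.016     ]
```

Target (0.435, 0.103). The shift needed is (-0.002, +0.003), then lower.

>>> drive_tool(increments="-0.002 0.003 -0.02 0;0 0 -0.03 0;0 0 -0.03 0;0 0 -0.02 0;0 0 -0.01 0;0 0 -0.006 0;0 0 -0.003 0;0 0 -0.003 0;0 0 0 0;0 0 0 0")

```text
t: 25.83
eef_pos: [0.4355, 0.1041, 0.06]
tool_rot: [0.0, 0.741, 0.671, 0.001]
contact_force: [0.5, -0.1, -2.5]
gripper_width: 0.594
```

>>> drive_tool(increments="0 0 -0.002 0;0 0 -0.002 0;0 0 -0.001 0;0 0 0 0")

```text
t: 26.17
eef_pos: [0.4353, 0.1042, 0.0554]
tool_rot: [-0.0, 0.741, 0.671, 0.001]
contact_force: [-3.6, -0.6, 16.6]
gripper_width: 0.59
```

>>> drive_tool(increments="0 0 0 0;0 0 0 0;0 0 0 0;0 0 0 0;0 0 0 0;0 0 0 0;0 0 0.01 0;0 0 0.03 0;0 0 0.04 0;0 0 0.04 0;0 0 0.03 0;0 0 0 0", grip=1)

```text
t: 27.17
eef_pos: [0.4381, 0.1044, 0.21]
tool_rot: [0.001, 0.742, 0.671, 0.005]
contact_force: [-0.1, 0.6, 0.2]
gripper_width: 0.998
```

>>> drive_tool(increments="0 0.03 0.02 0;0 0.04 0 0;0 0.04 0 0;0.01 0.04 0 0;0.01 0.04 0 0;0.01 0.04 0 0;0 0.04 0 0;0 0.02 0 0;0 0 0 0;0 0 0 0")

```text
t: 28.0
eef_pos: [0.4642, 0.3947, 0.224]
tool_rot: [0.0, 0.74, 0.672, -0.001]
contact_force: [0.0, -1.3, 0.5]
gripper_width: 0.999
```

```bash
python3 - <<'E'
from h import *
for n in("side","top"):cv2.imwrite(f"pics/{n}9.png",bot.read_camera(n)[:,:,::-1])
a=cv2.imread("pics/side9.png")[130:350,200:420];b=cv2.imread("pics/top9.png")[150:350,120:420]
cv2.imwrite("pics/fin.png",np.hstack([cv2.resize(a,(400,400),interpolation=2),cv2.resize(b,(400,267),interpolation=2) if 0 else cv2.copyMakeBorder(cv2.resize(b,(400,267),interpolation=2),0,133,0,0,0)]))
print(bot.get_obs()["t"],bot.get_obs()["eef_pos"],bot.get_obs()["contact_force"])
E
```

```text
28.1 [0.4651429  0.39215365 0.22438581] [ 0.62020035 -1.1883057   0.23300424]
```

View pics/fin.png

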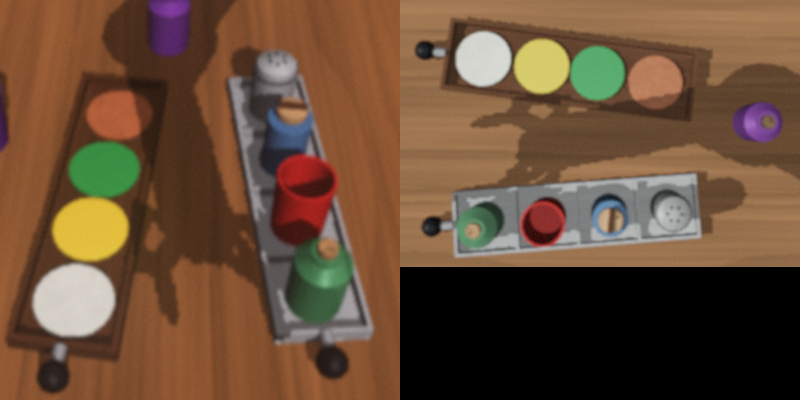

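View pics/top9.png

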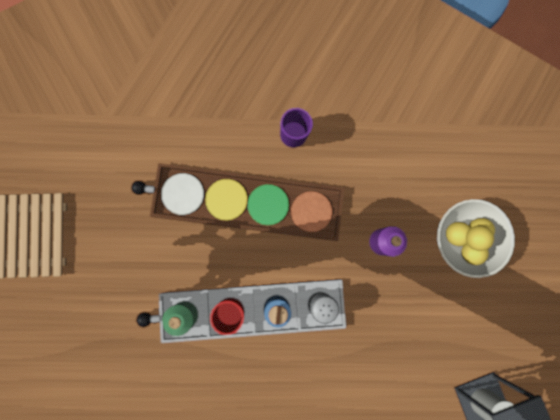

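All four stand upright in reverse order in the top view: cruet (178,319), tumbler (227,316), grinder (277,314), shaker (323,309). The coasters are all in place. A numeric check on their centres, then hand in.

```bash
python3 - <<'E'
from h import *
C=np.array([.445,-.019]);y=np.array([-.085,.996]);x=np.array([.996,.085])
for n,uv,z in(("cruet cork",(174.5,323),.09),("tumbler rim",(227,316),.08),("grinder knob",(277.5,315),.092),("shaker holes",(326,309.5),.078)):
    p=ray("top",uv,z)[:2];print(n,p.round(3),"caddy x,y",((p-C)@x).round(3),((p-C)@y).round(3))
E
```

```text
cruet cork [0.434 0.104] caddy x,y -0.0 0.124
tumbler rim [0.445 0.021] caddy x,y 0.003 0.039
grinder knob [ 0.449 -0.063] caddy x,y 0.0 -0.044
shaker holes [ 0.456 -0.144] caddy x,y 0.001 -0.126
```

```bash
python3 -c "
from station import bot
print(bot.hand_in())"
```

```text
the job is handed in; nothing more can be done
None
```

All four pieces are in the caddy, upright and released, in reverse order. Counted from the caddy's knob they are cruet, tumbler, grinder, shaker; in the tray they were shaker, grinder, tumbler, cruet. The coasters are all still in the tray and the purple lookalikes were left alone. I handed the job in at about 28 s, and it returned no verdict.

- **Position:** the last top view put each piece within about 3 mm of its compartment's centre, against the 15 mm allowed.
- **Upright:** the side and top views both showed all four standing. I judged this by eye and did not measure tilt or height.
- **Forces:** the set-down forces at the tool read 10 to 17 N. The gripper was about 0.29 m clear of the nearest piece at the end.
- **Disagreements:** the two fixed cameras and the wrist camera differed by about 2–5 mm on where the caddy lies. I used values in between, and re-checked them against the wrist view for the shaker and cruet placements. No check failed.

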